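# Date-code the packed tub with the coder's pedal

### The job

A packed tub lies under the stamp of the date coder with the blue pedal. Stamp it: press the blue pedal down to its stop, keep it fully down for about a second, then let it come all the way up. Do not press the yellow pedal of the other coder, and leave the tub lying in its place under the stamp.

Things in the scene. Friction and masses are not known exactly. Their poses are not given: they have to be found in the camera images.
- blue_coder_pad (a point): centre of the top face of the blue ribbed pad, 68 x 64 mm, at the free end of the pedal; moves with it. +x points level from pad to hinge (79 mm off, 31 mm lower) and on to the stamp; y along the hinge, z up. At rest the pad slopes up 17 deg away from the hinge, this point 64 mm above the table; at the stop about 43 mm. Open from above; the 157 mm high white column and overhang begin 110 mm away in +x
- blue_coder_pedal (a joint): blue pedal's angle, rad: 0 up at rest, grows when pressed, 0.26 down on its stop. Sprung: at the pad's centre about 5 N starts it and 12 N holds it at the stop; rises by itself when let go.
- yellow_coder_pedal (a joint): yellow pedal's angle, rad: 0 up at rest, grows when pressed, 0.26 down on its stop. Sprung: at the pad's centre about 5 N starts it and 12 N holds it at the stop; rises by itself when let go. On the second, empty coder of the same shape, elsewhere on the bench; not to be pressed.
- tub: the packed tub in the blue coder: black, with a white lid and a paper label, 70 x 110 x 40 mm, loose, 245 to 490 g, flat on the coder's base between two low rails under the stamp, 142 mm from the pad's centre in the pad's +x. Origin at the centre of its underside; x along its short side, z up. Two like tubs stand elsewhere on the bench, not under a stamp.
Things that resemble listed ones, but are neither listed nor needed, are in the scene too. What is shaped like the tub but pink is not meant.

How it is judged (in metres and radians):
On the way:
1. the blue pedal is held down at its stop (at least 0.225 of 0.26 rad) for 0.5 s (value of joint blue_coder_pedal above 0.225 rad), for 0.5 s.
At the end, for the whole second after the job is handed in: The blue pedal has been held at its stop and is up again (below 0.04 rad), the yellow pedal is up (below 0.04 rad), and the tub lies at rest and flat (within 10 degrees) less than 15 mm from where it started (value of joint each of blue_coder_pedal, yellow_coder_pedal below 0.04 rad and distance of tub from where it was at the start of the episode below 0.015 m and angle between tub's own z axis and vertical below 0.17 rad and linear speed of tub below 0.02 m/s); the robot touches nothing.
It fails at once if the yellow pedal is pressed (more than 0.08 rad) (value of joint yellow_coder_pedal above 0.08 rad).
It fails at once if the tub is shifted more than 20 mm (distance of tub from where it was at the start of the episode above 0.02 m).
It also fails if it takes over 32 s, if anything falls off the work surface, if the arm or the gripper's body presses on something with over 40 N, if the wrist force passes 120 N, or if a joint passes its speed limit or range.

### The arm

A 7-joint arm with a two-finger parallel gripper is mounted at the origin on the work surface. World frame = base frame: x ahead of the robot, y to its left, z up, the work surface at z = 0. Lengths are in mm, angles in rad, forces in N, time in s.
With the tool pointing down it reaches from about 400 to 875 mm from the base axis. Payload 19.3 kg.
Tool frame: the origin (TCP) lies at the very end of the fingers, on their centre line; the grasp point (between the pads) lies 19 mm behind it; y points along the fingers, x is the direction in which the jaws open and shut, and the axes are right-handed (so a half turn about y gives the same grasp; the last joint's range is limited). The gripper opens to 85 mm and grips with 20 to 120 N. Pads are 22 mm wide; open, the fingers measure 114 mm over their backs; the gripper's body (76 mm by 85 mm) begins 54 mm behind the grasp point. The pads swing forward as they close: fully open they stand 13 mm farther back than shut.
Start: joints at [1.111, 0.521, -0.036, 1.599, 0.021, 1.021, -0.113], TCP at [237.474, -578.118, 231.291] pointing down, gripper open.
Joint ranges: [-2.91, 2.91], [-0.3, 2.13], [-1.5, 1.42], [0.17, 2.43], [-1.26, 4.41], [0.16, 1.93], [-2.52, 2.52]. Speed limits (rad/s): [1.89, 1.89, 2.39, 2.39, 3.01, 3.01, 3.01].

### API

Orientations are given as a unit quaternion [w, x, y, z].
In Python, from cell import get_state, get_image, env gives the robot as it stands.
- The arm moves only by the tool arm_command, never from a script. Its argument "increments" is a list of rows, each a list of 2 entries, a list of its own where there are three numbers: the shift along the tool's x, y, z in mm, then the turn, a rotation vector about the tool's x, y, z in rad. A call has 1 to 12 rows; each row shifts and turns the commanded pose from where the row before left it, along the tool's axes as they then stand; what a row does not reach is not made up. A row lasts 1/10 s, in which the tool goes at most 50 mm and 8.59 degrees, less where a joint would pass 70% of its speed; a pose out of reach is approached as far as the arm can. A call with a gripper value outside its range is refused whole. "claw" is the opening, from 0 (shut) to 1 (fully open), set as the call begins (left out, the last holds). The fingers move at their own pace and stop on an object; "squeeze" is the grip in N (left out, the last holds). Time passes only in rows, so rows that do not move let the fingers close. It gives the time, the measured TCP pose, the force and the opening at its end, in the units of the state.
- get_state(): the state, without advancing time (a new reading comes with each control period).
- get_image(name): name is "scene" or "top" or "wrist"; returns a dict with "img" (384x512x3 uint8, red, green, blue), "mtx" (3x3 intrinsics, pixels), "dist_coeffs" ([k1, k2, p1, p2, k3] as OpenCV has them; the pictures are not rectified), "rvec" (rotation vector, rad) and "tvec" (3), from world to camera coordinates, as OpenCV has them. Camera axes: x right, y down, z forward; pixel columns grow to the right and rows downward; lengths in mm; the calibration is good to about 2 mm. A picture is of the moment at which its call begins. There is no depth.
- env.sign_off(): hands the job in, once; it reports no verdict.
The state is a dict: "time": time; "joint_positions": joint angles; "dq": joint speeds; "joint_efforts": joint torques, N m; "eef_pos": TCP position; "tcp_rot": TCP orientation; "ft_force": force on the tool from outside, world axes, zero at the start; "torque": the same for the moment, N m; "finger_gap": finger opening in mm.
Only numpy, scipy, OpenCV 4.12 (cv2) and the standard library are available. Lean on these libraries where they do the work, as an engineer would, in place of code of your own. Each camera call takes 0.05 s, during which the arm holds its last target. There are 200 camera calls.

## Working session

There is one attempt and no reset: what is moved stays moved. The work goes in short steps, Python scripts to look and compute and a tool call to move; the robot and the scene stay as the last step left them, time stands still between calls to the robot, and variables do not carry over. Pictures are saved under pics/ and viewed, about 8 in all and at most 12, crops included, and the job is handed in when it is done.

Besides the shell and the picture viewer there is one more tool, called after "Request:" as name([rows], argument=value, ...), one row to a line, values as JSON. arm_command: Moves the arm, as the interface text tells. Its arguments: {"type":"object","properties":{"increments":{"type":"array"},"claw":{"type":"number"},"squeeze":{"type":"number"}},"required":["increments"]}

```bash
mkdir -p pics
cat > h.py <<'E'
import numpy as np, cv2
from cell import get_state, get_image, env
def ray(c,uv,z):
    R=cv2.Rodrigues(np.array(c["rvec"],float))[0]; t=np.array(c["tvec"],float).ravel()
    n=cv2.undistortPoints(np.array(uv,float).reshape(-1,1,2),np.array(c["mtx"],float),np.array(c["dist_coeffs"],float)).reshape(-1,2)
    d=np.c_[n,np.ones(len(n))]@R; o=-R.T@t
    return o+d*((z-o[2])/d[:,2])[:,None]
def proj(c,P):
    return cv2.projectPoints(np.array(P,float).reshape(-1,1,3),np.array(c["rvec"],float),np.array(c["tvec"],float),np.array(c["mtx"],float),np.array(c["dist_coeffs"],float))[0].reshape(-1,2)
E
python3 - <<'E'
from h import *
import pickle
ims={n:get_image(n) for n in("top","scene")}
pickle.dump(ims,open("ims.pkl","wb"))
cv2.imwrite("pics/a.png",cv2.resize(np.vstack([ims["top"]["img"],ims["scene"]["img"]])[:,:,::-1],(512,768))[:,:]) 
for n in ims: cv2.imwrite(f"pics/{n}.png",cv2.resize(ims[n]["img"][:,:,::-1],(768,576)))
for n,c in ims.items():
    h=cv2.cvtColor(c["img"],cv2.COLOR_RGB2HSV)
    for nm,lo,hi in(("blue",(95,100,50),(130,255,255)),("yellow",(20,100,80),(35,255,255))):
        m=cv2.inRange(h,lo,hi); k,l,s,ce=cv2.connectedComponentsWithStats(m)
        for i in range(1,k):
            if s[i,4]>60: print(n,nm,s[i],ce[i].round(1),ray(c,ce[i],64).round())
print(get_state())
E
```

```text
top blue [455  25  57 103 601] [471.   82.4] [[ 750. -663.   64.]]
top blue [133 168   8  18  65] [136.3 176.6] [[481. 286.  64.]]
top blue [171 178  27  27 524] [184. 191.] [[441. 156.  64.]]
top yellow [349 157  26  24 568] [361.6 168.4] [[ 498. -320.   64.]]
top yellow [ 46 210  23  24 265] [ 57.7 221.6] [[361. 499.  64.]]
scene blue [   0   22   92  119 5794] [41.5 83.1] [[ 722. -667.   64.]]
scene blue [ 291  243   39   41 1073] [309.9 262.5] [[444. 160.  64.]]
scene yellow [156 113  34  31 599] [172.4 127.1] [[ 501. -319.   64.]]
scene yellow [ 59 191  38  31 903] [ 77.4 206.2] [[ 780. -224.   64.]]
{'time': 0.1, 'joint_positions': array([ 1.11082318,  0.52196291, -0.03631974,  1.59992991,  0.02121107,
        1.02111012, -0.11284262]), 'dq': array([ 0.00189077,  0.00063534, -0.00142786, -0.0026119 , -0.00063388,
       -0.00017717, -0.00131043]), 'joint_efforts': array([ 6.91500813e-03, -9.28476620e+01,  1.98583290e+00, -3.70521891e+01,
        1.83310074e-02,  5.48965894e-03,  2.16068793e-04]), 'eef_pos': array([ 237.33595746, -577.86354338,  230.78563344]), 'tcp_rot': array([ 0.58752774, -0.5871754 ,  0.39403994, -0.39340656]), 'ft_force': array([-0.48972852, -0.03474357,  0.12334974]), 'torque': array([-0.01204314,  0.02889335,  0.01665128]), 'finger_gap': 85.61454602879616}
```

View pics/top.png

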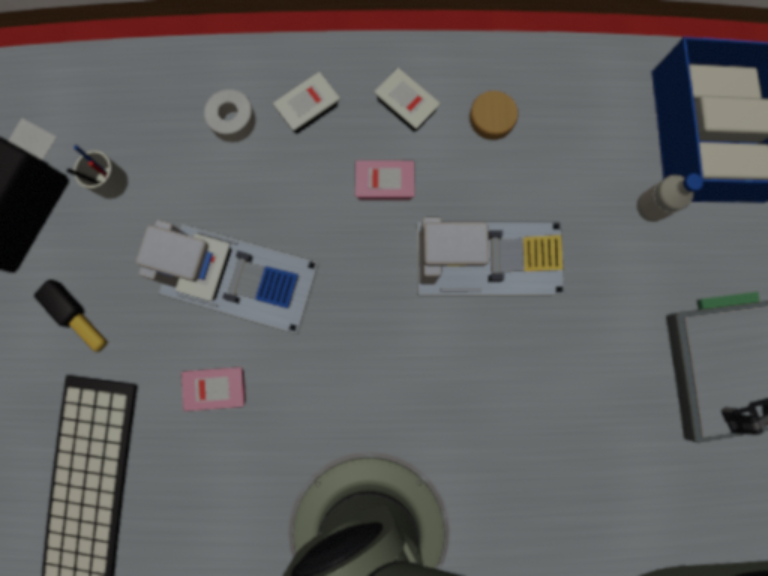

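View pics/scene.png

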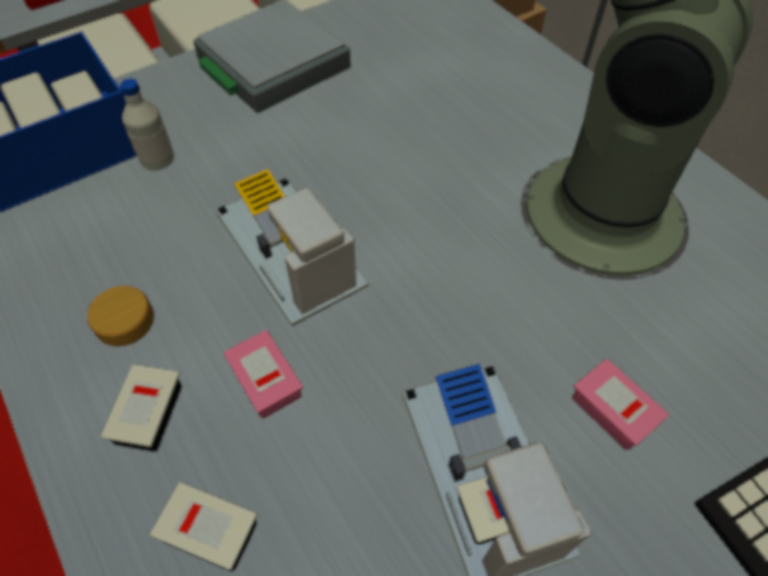

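Top view: blue pad at about (277,286) and its coder's stamp at (172,253), with a white-lidded tub at (203,267) under the stamp. The yellow pad is at (543,253) on an empty coder. Other candidates are two white tubs at (307,102) and (407,98), two pink ones at (385,180) and (213,389), and a blue crate and a blue bottle cap on the right. Only the ribbed blue pad on the coder holding a tub fits. The two views agree on it to about 5 mm at z = 64: (441,156) and (444,160). I'll confirm with one crop and work out the axes.

Run:
```python
from h import *
import pickle
from scipy.spatial.transform import Rotation as Ro
ims=pickle.load(open("ims.pkl","rb"))
c=ims["top"]; P=np.array([442,158,64.])
# hinge/feet direction: tub seen left of the pad; corner feet black spots, base long edge
a,b=ray(c,[(277/1.5,286/1.5)],64)[0],ray(c,[(239/1.5,277/1.5)],35)[0]
print("pad->hinge",(b-a).round(),np.linalg.norm((b-a)[:2]))
img=ims["scene"]["img"].copy()
for p in proj(ims["scene"],[P]): cv2.circle(img,tuple(int(v) for v in p.round()),1,(255,0,0),-1)
t=c["img"].copy()
for p in proj(c,[P]): cv2.circle(t,tuple(int(v) for v in p.round()),1,(255,0,0),-1)
cv2.imwrite("pics/crop.png",np.hstack([cv2.resize(img[230:384,250:404],(400,400)),cv2.resize(t[120:240,85:215],(400,400))])[:,:,::-1])
s=get_state(); q=s["tcp_rot"]; R=Ro.from_quat(np.r_[q[1:],q[0]])
print(R.as_matrix().round(3))
print("via",R.inv().apply(np.array([450,-150,230.8])-s["eef_pos"]).round(),"then pad",R.inv().apply(np.array([442,158,120.])-[450,-150,120]).round())
```

```text
pad->hinge [ 21.  75. -29.] 77.8629000934008
[[ 0.38  -0.     0.925]
 [-0.925  0.001  0.38 ]
 [-0.001 -1.    -0.   ]]
via [-315.    0.  359.] then pad [-288.    0.  110.]
```

View pics/crop.png

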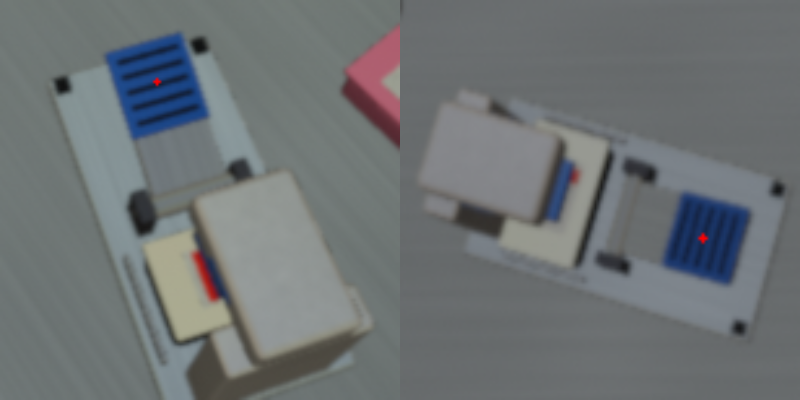

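The crop shows the dot on the blue ribbed pad in both views, and a white-lidded tub with a red and blue label under that coder's stamp.

Request:
arm_command([
  [[-26, 0, 30], [0, 0, 0]],
  [[-26, 0, 30], [0, 0, 0]],
  [[-26, 0, 30], [0, 0, 0]],
  [[-26, 0, 30], [0, 0, 0]],
  [[-26, 0, 30], [0, 0, 0]],
  [[-26, 0, 30], [0, 0, 0]],
  [[-26, 0, 30], [0, 0, 0]],
  [[-26, 0, 30], [0, 0, 0]],
  [[-26, 0, 30], [0, 0, 0]],
  [[-26, 0, 30], [0, 0, 0]],
  [[-26, 0, 30], [0, 0, 0]],
  [[-26, 0, 30], [0, 0, 0]],
], claw=0)

```text
time: 1.3
eef_pos: [452.3, -151.2, 231.2]
tcp_rot: [-0.587, 0.587, -0.394, 0.394]
ft_force: [0.7, -0.8, 0.6]
finger_gap: 0.0
```

Request:
arm_command([
  [[-29, 0, 11], [0, 0, 0]],
  [[-29, 0, 11], [0, 0, 0]],
  [[-29, 0, 11], [0, 0, 0]],
  [[-29, 0, 11], [0, 0, 0]],
  [[-29, 0, 11], [0, 0, 0]],
  [[-29, 0, 11], [0, 0, 0]],
  [[-29, 0, 11], [0, 0, 0]],
  [[-29, 0, 11], [0, 0, 0]],
  [[-29, 0, 11], [0, 0, 0]],
  [[-29, 0, 11], [0, 0, 0]],
  [[0, 0, 0], [0, 0, 0]],
  [[0, 0, 0], [0, 0, 0]],
])

```text
time: 2.5
eef_pos: [443.2, 157.4, 231.0]
tcp_rot: [-0.587, 0.588, -0.394, 0.393]
ft_force: [-0.8, -1.4, -1.1]
finger_gap: -0.0
```

Run:
```python
from h import *
from scipy.spatial.transform import Rotation as Ro
s=get_state(); q=s["tcp_rot"]; R=Ro.from_quat(np.r_[q[1:],q[0]])
print(s["time"],s["eef_pos"],s["joint_positions"].round(2),s["ft_force"],s["finger_gap"]);print(R.as_matrix().round(3))
print(R.inv().apply(np.array([442,158,100.])-s["eef_pos"]).round(1))
c=get_image("wrist")
h=cv2.cvtColor(c["img"],cv2.COLOR_RGB2HSV); m=cv2.inRange(h,(95,100,50),(130,255,255))
k,l,st,ce=cv2.connectedComponentsWithStats(m)
for i in range(1,k):
    if st[i,4]>300: print(st[i],ce[i].round(1),ray(c,ce[i],64).round(1))
cv2.imwrite("pics/w.png",c["img"][:,:,::-1])
```

```text
2.5 [443.21388829 157.3990281  231.03690326] [-0.16  0.3  -0.38  1.98  0.14  0.89 -1.79] [-0.76432934 -1.38938394 -1.05762137] -0.0273048049154393
[[ 0.381 -0.001  0.925]
 [-0.925 -0.     0.381]
 [ 0.    -1.    -0.001]]
[ -1.  131.   -0.8]
[146  83  31  44 336] [161.5 104.9] [[474.4 284.2  64. ]]
[ 221  134   75   77 2588] [257.8 172.5] [[443.7 158.2  64. ]]
```

View pics/w.png

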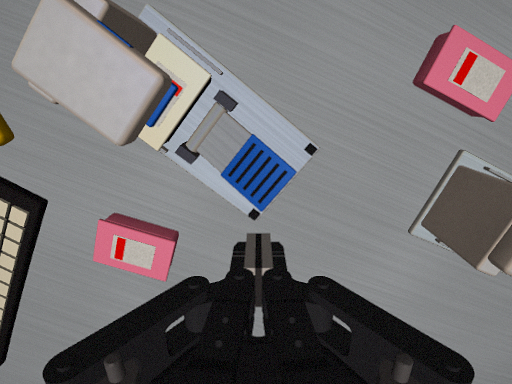

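The wrist view shows the blue pad at (258,172), which casts to (443.7,158.2). The closed fingers are directly above it and the column is well clear. I'll descend.

Request:
arm_command([
  [[0, 30, 0], [0, 0, 0]],
  [[0, 30, 0], [0, 0, 0]],
  [[0, 30, 0], [0, 0, 0]],
  [[0, 30, 0], [0, 0, 0]],
  [[0, 20, 0], [0, 0, 0]],
  [[0, 10, 0], [0, 0, 0]],
  [[0, 5, 0], [0, 0, 0]],
  [[0, 0, 0], [0, 0, 0]],
  [[0, 0, 0], [0, 0, 0]],
])

```text
time: 3.45
eef_pos: [444.0, 157.2, 77.1]
tcp_rot: [0.588, -0.587, 0.394, -0.394]
ft_force: [0.2, 0.0, 0.1]
finger_gap: -0.2
```

Request:
arm_command([
  [[0, 5, 0], [0, 0, 0]],
  [[0, 5, 0], [0, 0, 0]],
  [[0, 5, 0], [0, 0, 0]],
  [[0, 5, 0], [0, 0, 0]],
  [[0, 5, 0], [0, 0, 0]],
  [[0, 5, 0], [0, 0, 0]],
  [[0, 0, 0], [0, 0, 0]],
  [[0, 0, 0], [0, 0, 0]],
])

```text
time: 4.25
eef_pos: [443.5, 156.8, 46.2]
tcp_rot: [-0.587, 0.588, -0.394, 0.394]
ft_force: [-1.6, -3.8, 10.9]
finger_gap: -0.1
```

Request:
arm_command([
  [[0, 1.5, 0], [0, 0, 0]],
  [[0, 1.5, 0], [0, 0, 0]],
  [[0, 0, 0], [0, 0, 0]],
  [[0, 0, 0], [0, 0, 0]],
])

```text
time: 4.65
eef_pos: [443.4, 156.5, 43.3]
tcp_rot: [-0.587, 0.588, -0.394, 0.394]
ft_force: [-0.7, -5.5, 12.4]
finger_gap: -0.1
```

Request:
arm_command([
  [[0, 1, 0], [0, 0, 0]],
  [[0, 0, 0], [0, 0, 0]],
  [[0, 0, 0], [0, 0, 0]],
])

```text
time: 4.95
eef_pos: [443.4, 156.4, 42.3]
tcp_rot: [-0.587, 0.588, -0.394, 0.394]
ft_force: [-1.9, -6.0, 13.9]
finger_gap: 0.1
```

Request:
arm_command([
  [[0, 1, 0], [0, 0, 0]],
  [[0, 0, 0], [0, 0, 0]],
  [[0, 0, 0], [0, 0, 0]],
])

```text
time: 5.25
eef_pos: [443.5, 156.3, 42.0]
tcp_rot: [-0.587, 0.588, -0.394, 0.394]
ft_force: [-6.3, -8.1, 32.0]
finger_gap: -0.2
```

The force jumped to 32 N with only 0.3 mm of further travel, so the pedal is on its stop. I'll hold it there for about a second.

Request:
arm_command([
  [[0, 0, 0], [0, 0, 0]],
  [[0, 0, 0], [0, 0, 0]],
  [[0, 0, 0], [0, 0, 0]],
  [[0, 0, 0], [0, 0, 0]],
  [[0, 0, 0], [0, 0, 0]],
  [[0, 0, 0], [0, 0, 0]],
  [[0, 0, 0], [0, 0, 0]],
  [[0, 0, 0], [0, 0, 0]],
  [[0, 0, 0], [0, 0, 0]],
  [[0, 0, 0], [0, 0, 0]],
])

```text
time: 6.25
eef_pos: [443.4, 156.3, 41.9]
tcp_rot: [-0.587, 0.588, -0.394, 0.394]
ft_force: [-7.0, -8.4, 32.0]
finger_gap: -0.3
```

Request:
arm_command([
  [[0, -5, 0], [0, 0, 0]],
  [[0, -6, 0], [0, 0, 0]],
  [[0, -8, 0], [0, 0, 0]],
  [[0, -10, 0], [0, 0, 0]],
  [[0, -20, 0], [0, 0, 0]],
  [[0, -30, 0], [0, 0, 0]],
  [[0, -40, 0], [0, 0, 0]],
  [[0, -40, 0], [0, 0, 0]],
  [[0, -31, 0], [0, 0, 0]],
  [[0, 0, 0], [0, 0, 0]],
  [[0, 0, 0], [0, 0, 0]],
  [[0, 0, 0], [0, 0, 0]],
])

```text
time: 7.45
eef_pos: [442.9, 156.9, 230.5]
tcp_rot: [-0.587, 0.588, -0.394, 0.393]
ft_force: [-0.4, 0.7, -0.1]
finger_gap: -0.2
```

Run:
```python
from h import *
import pickle
o=pickle.load(open("ims.pkl","rb"))
for n in("scene","top"):
    c=get_image(n)
    h=[cv2.cvtColor(x["img"],cv2.COLOR_RGB2HSV) for x in(o[n],c)]
    for hh in h:
        for lo,hi in(((95,100,50),(130,255,255)),((20,100,80),(35,255,255))):
            k,l,st,ce=cv2.connectedComponentsWithStats(cv2.inRange(hh,lo,hi))
            print(n,[(st[i,4],ce[i].round(1)) for i in range(1,k) if st[i,4]>60])
    if n=="scene": cv2.imwrite("pics/after.png",np.hstack([cv2.resize(x["img"][220:384,250:414],(400,400)) for x in(o[n],c)])[:,:,::-1])
s=get_state();print(s["time"],s["eef_pos"],s["ft_force"])
```

```text
scene [(np.int32(5794), array([41.5, 83.1])), (np.int32(1073), array([309.9, 262.5]))]
scene [(np.int32(599), array([172.4, 127.1])), (np.int32(903), array([ 77.4, 206.2]))]
scene [(np.int32(5823), array([41.5, 82.9])), (np.int32(1070), array([310. , 262.6]))]
scene [(np.int32(598), array([172.4, 127.1])), (np.int32(909), array([ 77.4, 206.2]))]
top [(np.int32(601), array([471. ,  82.4])), (np.int32(65), array([136.3, 176.6])), (np.int32(524), array([184., 191.]))]
top [(np.int32(568), array([361.6, 168.4])), (np.int32(265), array([ 57.7, 221.6]))]
top [(np.int32(1497), array([459.4,  78. ]))]
top [(np.int32(561), array([361.6, 168.4])), (np.int32(283), array([ 57.9, 221.4]))]
7.55 [442.96582435 157.06096387 230.36415059] [-0.01628566 -0.12158167  0.4045564 ]
```

View pics/after.png

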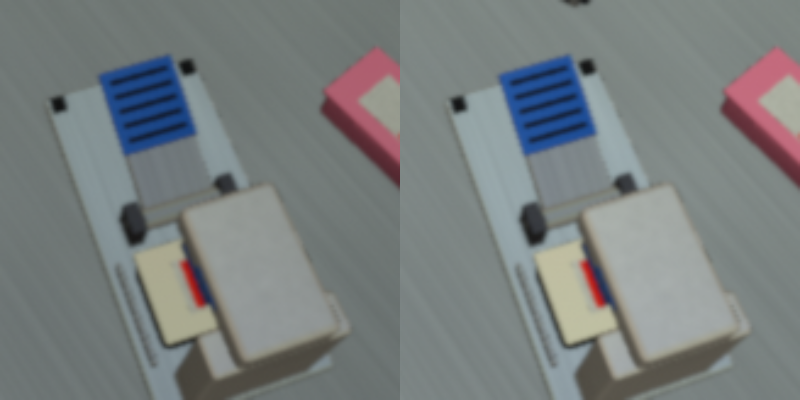

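The before (left) and after (right) crops match: the pad is back up (309.9,262.5 before, 310.0,262.6 after) and the tub hasn't moved. I'll hand in.

```bash
python3 -c "
from cell import env
print(env.sign_off())"
```

```text
the job is handed in; nothing more can be done
None
```

I stamped the tub and handed the job in at about 7.6 s of robot time. I pressed the blue pedal with closed fingers, held it for over a second, then let it up and lifted the arm clear to z = 230 mm.

- **At the stop:** the fingertip reached z = 42 mm (the pad should be about 43 mm there). The force jumped from 14 to 32 N with only 0.3 mm of further travel and stayed at 32 N through the hold. I had no direct reading of the pedal's angle.
- **Afterwards:** the blue pad was back within 0.2 px of where it started in the scene view, and the yellow pad had not moved. The tub looked unmoved in the before and after crops, and the force on the tool was about 0 N.
- **Not checked:** in the last top view the arm hid the blue pad, so that check rests on the scene camera alone. No other checks failed or disagreed, and sign-off reports no verdict.

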